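# Press a taped coil home against the sprung plunger and hold it

### The arm

A 7-joint arm with a two-finger parallel gripper is mounted at the origin on the work surface. World frame = base frame: x ahead of the robot, y to its left, z up, the work surface at z = 0. Lengths are in m, angles in rad, forces in N, time in s.
With the tool pointing down it reaches from about 0.425 to 0.925 m from the base axis. Payload 6.8 kg.
Tool frame: the origin (TCP) lies midway between the tips of the shut fingers; the grasp point (between the pads) lies 19 mm behind it (ctrl.pinch_z is the distance from the TCP to the grasp point, in m); z points along the fingers, y is the line along which they close (so a half turn about z gives the same grasp; the last joint's range is limited). The gripper opens to 88 mm and grips with 3 to 60 N. Pads are 20 mm wide; open, the fingers measure 115 mm over their backs; the gripper's body (75 mm by 178 mm) begins 61 mm behind the grasp point.
Start: joints at [1.112, 0.477, 0.022, 1.555, -0.011, 1.109, -0.083], TCP at [0.232, -0.634, 0.223] pointing down, gripper open.
Joint ranges: [-2.96, 2.96], [-0.34, 2.1], [-1.41, 1.46], [0.24, 2.44], [-1.37, 4.51], [0.17, 1.92], [-2.96, 2.96]. Speed limits (rad/s): [2.39, 2.39, 3.14, 3.14, 3.14, 3.14, 3.14].

### API

Orientations are given as a rotation vector (axis times angle).
In Python, from rig import monitor, eyes, ticket, nets, ctrl gives the robot as it stands. The module is installed in compiled form; this text tells all that it offers.
- The arm moves only by the tool drive_tool, never from a script. Its argument "series" is a list of rows, each an object of numbers: "tx", "ty", "tz": the shift along the tool's x, y, z normalised to -1 to 1, where 1 is 0.05 m; "ax", "ay", "az": the turn, a rotation vector about the tool's x, y, z normalised to -1 to 1, where 1 is 4 degrees. In form: [{"tx": .., "ty": .., "tz": .., "ax": .., "ay": .., "az": ..}, ...]. A call has 1 to 20 rows; each row shifts and turns the commanded pose from where the row before left it, along the tool's axes as they then stand; what a row does not reach is not made up. A row lasts 1/8 s, in which the tool goes at most 62.5 mm and 10.7 degrees, less where a joint would pass 70% of its speed; a pose out of reach is approached as far as the arm can. A call with a number of a shift or a turn outside -1 to 1 is refused whole. A call with a gripper value outside its range is refused whole. "gripper" is the opening, from 0 (shut) to 1 (fully open), set as the call begins (left out, the last holds). The fingers move at their own pace and stop on an object; the grip force is fixed at half the most. Time passes only in rows, so rows that do not move let the fingers close. It gives the time, the measured TCP pose, the force, the opening and the grip force at its end, in the units of the state.
- monitor.sense(): the state, without advancing time (a new reading comes with each control period).
- eyes.read_camera(name): name is "scene" or "top" or "wrist"; returns a dict with "pixels" (384x512x3 uint8, red, green, blue), "z_map" (384x512 float32, m along the optical axis (not along the pixel's ray), 0 where there is no reading), "mtx" (3x3 intrinsics, pixels), "camera_from_world" (4x4, takes a point from world to camera coordinates); the wrist camera has in their place "T_tool_cam" (4x4, takes a point from camera to tool coordinates, whose origin is the TCP and whose axes are the flange's). Camera axes: x right, y down, z forward; pixel columns grow to the right and rows downward; lengths in m; the calibration is good to about 2 mm. A picture is of the moment at which its call begins: read the wrist's pose just before it.
- ticket.finish_job(): hands the job in; it is judged then, once.
Trained networks look in the newest picture that a camera, given by its name, has taken for a name from the list of things; names that differ only in an ending like _2 or _b are one class to them, and where a whole thing is asked for, a point or a joint stands for the part that bears it (a point fixed in the world has none). Each returns a list of dicts, best first, with "score" (0 to 1); they miss things now and then, are a little off and sometimes report something else, mostly with a low value. They report only what shows in the picture. A call takes as long as a camera call. They do not tell look-alikes from the thing itself.
- nets.regions_of(name, camera): "mask" (384x512 bool, what is visible of it) and "rect" ([left, top, right, bottom] in pixels, round what is visible of it).
- nets.place_of(name, camera): "xy" ([column, row] in pixels: a listed point, or the origin of a listed thing).
The state is a dict: "time_s": time; "joint_pos": joint angles; "joint_vel": joint speeds; "effort": joint torques, N m; "eef_pos": TCP position; "eef_rot": TCP orientation; "ft_force": force on the tool from outside, world axes, zero at the start; "moment": the same for the moment, N m; "finger_gap": finger opening in m; "grip_force": force on a finger pad.
Only numpy, scipy, OpenCV 4.12 (cv2) and the standard library are available. Lean on these libraries where they do the work, as an engineer would, in place of code of your own. Each camera call takes 0.05 s, during which the arm holds its last target. There are 200 camera calls.

### The job

Pick up the white-taped coil and set it down flat between the brass guide rails of the pressing bed, clear of the red sprung plunger. Then slide it along the rails against the plunger until it bears firmly on the two yellow stops, without ramming it, and finish while holding it there in the fingers: the plunger would push it back if you let go. Leave everything else on the table where it is.

Things in the scene. Friction and masses are not known exactly. Their poses are not given: they have to be found in the camera images.
- coil_mid (a point): the white coil (0.3 to 0.6 kg, upright): white block 64 (own x) x 44 (own y) x 52 mm high on a RED base block 64 x 60 x 8 mm, steel core piece 44 x 26 x 8 mm on top; 68 mm high in all. Point: centre of the white block, 34 mm above the coil's underside; z up. Grip it across the 44 mm. The same after a half turn: either end may meet the plunger.
- bed: pressing bed, fixed: slippery steel plate 230 x 110 mm, top 12 mm above the table. Origin on the table mid-width; x runs along the rails to the plunger, z up; plate x = -110 to 120 mm. Two brass rails (8 mm high, x = -100 to 50 mm) leave a channel 70 mm wide about y = 0 for the coil, its 64 mm along x. Blue spring housing at x = 74 to 110 mm, 70 mm wide, 60 mm above the table.
- stop_face (a point): hard stop: midway between the faces, looking to the bed's -x, of two yellow blocks (14 mm wide, centred 22 mm to either side, tops 56 mm above the table); at bed x = 50 mm, y = 0, 42 mm above the table. Home: the coil's front end touches both faces, its centre 32 mm short of this point along the bed's x. Axes as the bed's.
- plunger_nose (a point): centre of the front face of the sprung plunger's red nose (20 mm across, axis along the bed's x, 42 mm above the table); free, it stands 22 mm in front of the stop faces, between them. It moves with the plunger.
- plunger (a joint): travel of the plunger along the bed's +x in m: 0 free, 0.022 when the coil meets the stops. Its spring pushes back with about 3.6 N at 0, rising by 0.3 N per mm to about 10 N at the stops.
- coil_yellow_mid (a point): another coil, YELLOW tape on a black base block; same sizes and point as the white one; not wanted
- coil_green_mid (a point): another coil, GREEN tape on a black base block; same sizes and point as the white one; not wanted
- tape_roll: loose roll of paper tape lying flat, 90 mm across, 25 mm high; origin under its centre
- mallet: loose hammer lying on the table, about 0.3 m long; origin under its middle
- driver: loose screwdriver lying on the table, about 0.2 m long; origin under its middle
- varnish: loose amber jar, 60 mm across, 110 mm high; origin under its centre
- lam_stack: loose stack of steel laminations, 70 x 50 x 35 mm; origin under its centre
Things that resemble listed ones, but are neither listed nor needed, are in the scene too. What is shaped like the part that bears coil_mid but pink is not meant.

How it is judged:
On the way, in this order (a step that is already met when the one before it is completed fails the run):
1. the white coil is picked up (16 mm or more above the table) (height (world z) of coil_mid above 0.05 m and contact force between the fingers and coil above 0.5 N), for 0.1 s.
2. the white coil stands flat in the bed between the rails, the plunger not yet pressed (under 4 mm) (z of coil_mid in the frame of bed between 0.041 and 0.051 m and y of coil_mid in the frame of bed between -0.008 and 0.008 m and angle between coil_mid's own z axis and vertical below 0.1 rad and contact force between coil and bed above 0.2 N and x of coil_mid in the frame of bed between -0.075 and 0.003 m and value of joint plunger below 0.004 m), for 0.2 s.
At the end, for the whole second after the job is handed in: The fingers hold the white coil upright (within 0.1 rad) and still, flat in the bed (within 5 mm) between the rails; the plunger is pressed 19.5 mm or more and the coil bears on the yellow stops with more than 2 N (z of coil_mid in the frame of bed between 0.041 and 0.051 m and y of coil_mid in the frame of bed between -0.008 and 0.008 m and angle between coil_mid's own z axis and vertical below 0.1 rad and x of coil_mid in the frame of bed between 0.014 and 0.022 m and value of joint plunger above 0.0195 m and contact force between coil and stop above 2 N and contact force between the fingers and coil above 2 N and linear speed of coil below 0.02 m/s); the arm keeps its last pose, push and grip.
It fails at once if the coil is rammed: more than 60 N on the stops (contact force between coil and stop above 60 N).
It fails at once if another thing on the table is shifted by more than 30 mm (distance of any of coil_yellow_mid, coil_green_mid, tape_roll, mallet, driver, varnish, lam_stack from where it was at the start of the episode above 0.03 m).
It also fails if it takes over 67 s, if anything falls off the work surface, if the arm or the gripper's body presses on something with over 40 N, if the wrist force passes 120 N, or if a joint passes its speed limit or range.

## Working session

There is one attempt and no reset: what is moved stays moved. The work goes in short steps, Python scripts to look and compute and a tool call to move; the robot and the scene stay as the last step left them, time stands still between calls to the robot, and variables do not carry over. Pictures are saved under pics/ and viewed, at most 10 in all, crops included, and the job is handed in when it is done.

Besides the shell and the picture viewer there is one more tool, called after "Emit:" as name([rows], argument=value, ...), one row to a line, values as JSON. drive_tool: Moves the arm, as the interface text tells. Scaled input: -1 to 1 covers 0.05 m each way for a shift and 4 degrees each way for a turn. Its arguments: {"type":"object","properties":{"series":{"type":"array"},"gripper":{"type":"number"}},"required":["series"]}

```bash
mkdir -p pics; cat > h.py <<'E'
import numpy as np, cv2
from scipy.spatial.transform import Rotation as R
from rig import monitor, eyes, ticket, nets, ctrl
def cloud(name):
    s=monitor.sense(); c=eyes.read_camera(name); K=c["mtx"]; z=c["z_map"]
    v,u=np.mgrid[:384,:512]
    P=np.stack([(u-K[0,2])/K[0,0]*z,(v-K[1,2])/K[1,1]*z,z],-1)
    if name=="wrist":
        T=np.eye(4);T[:3,:3]=R.from_rotvec(s["eef_rot"]).as_matrix();T[:3,3]=s["eef_pos"];T=T@c["T_tool_cam"]
    else: T=np.linalg.inv(c["camera_from_world"])
    W=P@T[:3,:3].T+T[:3,3]; W[z==0]=np.nan
    return c["pixels"],W,T,K
def save(img,n): cv2.imwrite("pics/"+n,cv2.cvtColor(img,cv2.COLOR_RGB2BGR))
E
python3 - <<'E'
from h import *
s=monitor.sense(); print(s["eef_pos"],s["eef_rot"],s["joint_pos"],s["finger_gap"],ctrl.pinch_z)
a,W,T,K=cloud("scene"); b,W2,T2,K2=cloud("top")
np.savez("a.npz",a=a,W=W,b=b,W2=W2)
for cam,w in(("scene",W),("top",W2)):
  for n in("coil_mid","stop_face","plunger_nose","bed","coil_yellow_mid","coil_green_mid","tape_roll","mallet","driver","varnish","lam_stack"):
    for d in nets.place_of(n,cam)[:3]:
      x,y=d["xy"];xi,yi=int(np.clip(x,0,511)),int(np.clip(y,0,383));print(cam,n,round(d["score"],2),np.round(d["xy"],0),np.round(w[yi,xi],3))
save(a,"scene.png");save(b,"top.png")
E
```

```text
[ 0.23173111 -0.63334198  0.22169371] [-3.09167205e+00 -5.47987304e-01  7.46431498e-04] [ 1.11189787  0.47779114  0.02234408  1.5564375  -0.0114653   1.10928803
 -0.08308313] 0.0876571603132485 0.0187
scene coil_mid 0.88 [312. 243.] [0.627 0.303 0.058]
scene coil_mid 0.7 [340. 193.] [0.4   0.245 0.062]
scene coil_mid 0.62 [327. 215.] [0.515 0.273 0.072]
scene stop_face 0.92 [207. 145.] [ 0.53  -0.305  0.017]
scene plunger_nose 0.46 [210. 147.] [ 0.548 -0.265  0.052]
scene bed 0.56 [220. 154.] [ 0.524 -0.244  0.009]
scene coil_yellow_mid 0.96 [269. 211.] [0.63  0.113 0.062]
scene coil_green_mid 0.54 [291. 182.] [0.482 0.09  0.07 ]
scene coil_green_mid 0.45 [280. 269.] [0.748 0.273 0.001]
scene coil_green_mid 0.17 [184. 202.] [ 0.785 -0.155  0.017]
scene tape_roll 0.82 [279. 271.] [0.753 0.273 0.001]
scene mallet 0.59 [188. 128.] [ 0.514 -0.437  0.02 ]
scene driver 0.78 [228. 236.] [0.788 0.069 0.03 ]
scene driver 0.48 [374. 237.] [0.457 0.435 0.04 ]
scene varnish 0.88 [374. 236.] [0.455 0.434 0.043]
scene varnish 0.48 [325. 213.] [0.51  0.266 0.067]
scene lam_stack 0.57 [185. 203.] [ 
[... 153 characters left out ...]
.6   0.293 0.068]
top stop_face 0.73 [239. 223.] [0.466 0.07  0.072]
top stop_face 0.58 [336. 198.] [ 0.556 -0.26   0.014]
top plunger_nose 0.66 [135. 233.] [0.428 0.398 0.098]
top plunger_nose 0.45 [338. 201.] [ 0.541 -0.26   0.052]
top bed 0.58 [333. 209.] [ 0.521 -0.249  0.016]
top coil_yellow_mid 0.84 [228. 180.] [0.609 0.11  0.065]
top coil_green_mid 0.8 [234. 220.] [0.476 0.088 0.064]
top tape_roll 0.93 [184. 141.] [0.753 0.272 0.002]
top tape_roll 0.7 [339. 194.] [ 0.57  -0.267  0.013]
top mallet 0.79 [392. 213.] [ 0.509 -0.443  0.025]
top varnish 0.96 [138. 234.] [0.423 0.395 0.076]
top varnish 0.29 [184. 140.] [0.756 0.271 0.004]
top lam_stack 0.85 [309. 140.] [ 0.753 -0.166  0.033]
```

```bash
python3 - <<'E'
from h import *
d=np.load("a.npz");a,b=d["a"],d["b"]
save(cv2.resize(a[100:300,150:420],None,fx=2.9,fy=2.9,interpolation=cv2.INTER_CUBIC),"s2.png")
save(cv2.resize(b[110:290,110:420],None,fx=2.55,fy=2.55,interpolation=cv2.INTER_CUBIC),"t2.png")
E
```

```text
(no output)
```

View pics/s2.png

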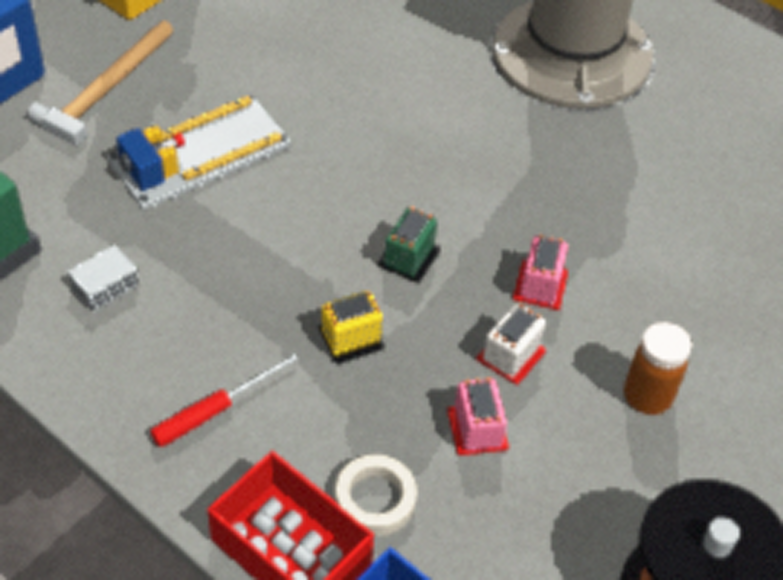

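View pics/t2.png

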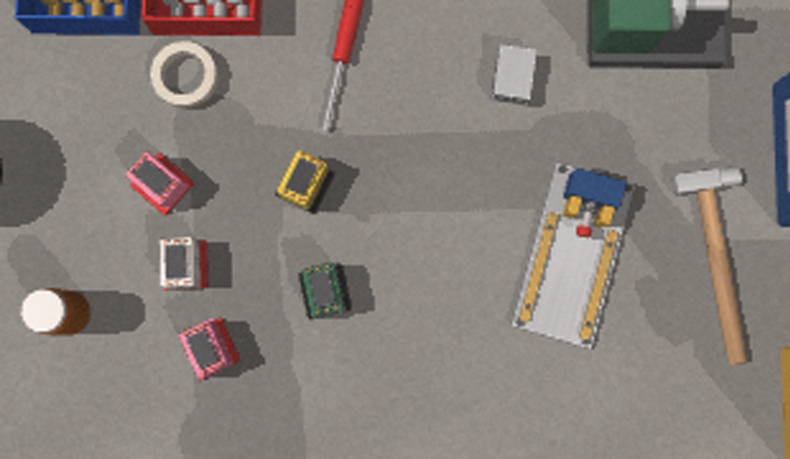

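The white-taped coil on the red base is at scene (327,215) and top (181,212), about (0.50, 0.26). What could be taken for it: pink coils on red bases at scene (340,193) and (312,243), yellow at (269,211), green at (291,182), and the pale tape roll at (279,271). The white-topped jar is at (374,236). I choose the white one. The bed is near (0.52,-0.25) with the plunger end towards +x. I'll pass over the bed first and look with the wrist camera.

Emit:
drive_tool([
  {"tx": 0.64, "ty": -0.45, "tz": -0.13},
  {"tx": 0.64, "ty": -0.45, "tz": -0.13},
  {"tx": 0.64, "ty": -0.45, "tz": -0.13},
  {"tx": 0.64, "ty": -0.45, "tz": -0.13},
  {"tx": 0.64, "ty": -0.45, "tz": -0.13},
  {"tx": 0.64, "ty": -0.45, "tz": -0.13},
  {"tx": 0.64, "ty": -0.45, "tz": -0.13},
  {"tx": 0.64, "ty": -0.45, "tz": -0.13},
  {"tx": 0.64, "ty": -0.45, "tz": -0.13},
  {"tx": 0.64, "ty": -0.45, "tz": -0.13},
  {"tx": 0.64, "ty": -0.45, "tz": -0.13},
  {"tx": 0.64, "ty": -0.45, "tz": -0.13},
  {"tx": 0},
])

```text
validation failed for argument at $.se...
```

```bash
python3 - <<'E'
from h import *
s=monitor.sense(); print(s["eef_pos"],s["eef_rot"],s["time_s"])
a,W,T,K=cloud("wrist"); np.savez("bed.npz",a=a,W=W); save(a,"w1.png"); print(T,K)
for n in("stop_face","plunger_nose","bed"):
    for d in nets.place_of(n,"wrist")[:2]:
      x,y=d["xy"];print(n,d["score"],x,y,W[int(y),int(x)])
E
```

```text
[ 0.23196997 -0.63391159  0.22267625] [3.09337382e+00 5.48188487e-01 1.47408646e-05] 1.2
[[ 3.43535740e-01 -9.08000325e-01 -2.39830366e-01  2.97093668e-01]
 [-9.39139303e-01 -3.31940583e-01 -8.85032111e-02 -6.10306717e-01]
 [ 7.51512807e-04  2.55638139e-01 -9.66772247e-01  3.83814207e-01]
 [ 0.00000000e+00  0.00000000e+00  0.00000000e+00  1.00000000e+00]] [[335.88844373   0.         258.5737563 ]
 [  0.         335.88844373 182.16893335]
 [  0.           0.           1.        ]]
```

View pics/w1.png

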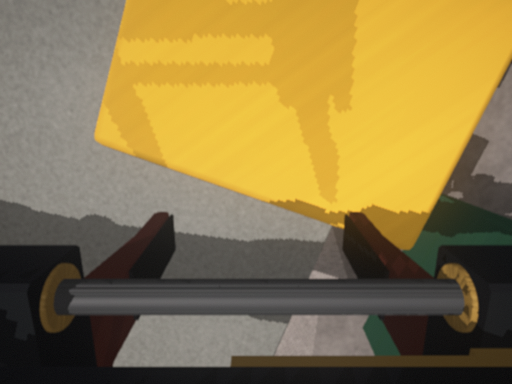

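The wrist picture shows the fingers at the bottom, the yellow box, and no bed yet. The move was refused by validation, so I'll resend it with all six keys.

Emit:
drive_tool([
  {"tx": 0.64, "ty": -0.45, "tz": -0.13, "ax": 0, "ay": 0, "az": 0},
  {"tx": 0.64, "ty": -0.45, "tz": -0.13, "ax": 0, "ay": 0, "az": 0},
  {"tx": 0.64, "ty": -0.45, "tz": -0.13, "ax": 0, "ay": 0, "az": 0},
  {"tx": 0.64, "ty": -0.45, "tz": -0.13, "ax": 0, "ay": 0, "az": 0},
  {"tx": 0.64, "ty": -0.45, "tz": -0.13, "ax": 0, "ay": 0, "az": 0},
  {"tx": 0.64, "ty": -0.45, "tz": -0.13, "ax": 0, "ay": 0, "az": 0},
  {"tx": 0.64, "ty": -0.45, "tz": -0.13, "ax": 0, "ay": 0, "az": 0},
  {"tx": 0.64, "ty": -0.45, "tz": -0.13, "ax": 0, "ay": 0, "az": 0},
  {"tx": 0.64, "ty": -0.45, "tz": -0.13, "ax": 0, "ay": 0, "az": 0},
  {"tx": 0.64, "ty": -0.45, "tz": -0.13, "ax": 0, "ay": 0, "az": 0},
  {"tx": 0.64, "ty": -0.45, "tz": -0.13, "ax": 0, "ay": 0, "az": 0},
  {"tx": 0.64, "ty": -0.45, "tz": -0.13, "ax": 0, "ay": 0, "az": 0},
  {"tx": 0, "ty": 0, "tz": 0, "ax": 0, "ay": 0, "az": 0},
])

```text
time_s: 3.02
eef_pos: [0.502, -0.2449, 0.3013]
eef_rot: [-3.091, -0.558, -0.003]
ft_force: [-0.1, -0.3, 0.7]
finger_gap: 0.0879
grip_force: 0.0
```

```bash
python3 - <<'E'
from h import *
a,W,T,K=cloud("wrist"); np.savez("bed.npz",a=a,W=W,T=T,K=K); save(a,"w2.png"); print(T[:3,3])
for n in("stop_face","plunger_nose","bed"):
    for d in nets.place_of(n,"wrist")[:2]:
      x,y=d["xy"];print(n,d["score"],x,y,W[int(np.clip(y,0,383)),int(np.clip(x,0,511))])
E
```

```text
[ 0.56666771 -0.22108431  0.46262798]
stop_face 0.55 294.5 113.8 [ 0.56099358 -0.26925359  0.04799961]
plunger_nose 0.6 281.3 126.5 [ 0.53874128 -0.2636048   0.01184979]
bed 0.49 294.3 111.3 [ 0.56318096 -0.26854144  0.04645915]
```

View pics/w2.png

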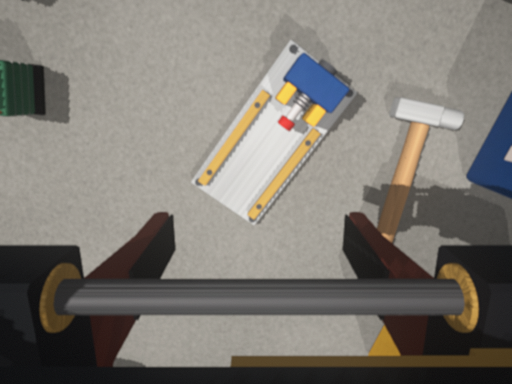

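The bed is in full view: rails (235,138) and (284,175), red nose (286,123), yellow stops (287,93) and (314,114), blue housing (318,82). Next I fit its pose.

```bash
python3 - <<'E'
from h import *
d=np.load("bed.npz");a,W=d["a"],d["W"]
hsv=cv2.cvtColor(a,cv2.COLOR_RGB2HSV);H,S,V=[hsv[...,i].astype(int) for i in range(3)]
roi=np.zeros(H.shape,bool);roi[35:230,185:365]=1
ye=roi&(H>12)&(H<32)&(S>110)&(V>80)
z=W[...,2]; print("plate z",np.nanmedian(W[150:165,235:255,2]),"table z",np.nanmedian(W[20:40,120:200,2]))
n,l,st,_=cv2.connectedComponentsWithStats(ye.astype(np.uint8))
for i in range(1,n):
    if st[i,4]<25: continue
    m=(l==i)&np.isfinite(z); p=W[m]; zz=np.percentile(p[:,2],80); q=p[abs(p[:,2]-zz)<.004]
    (c,wh,an)=cv2.minAreaRect((q[:,:2]*1000).astype(np.float32)); print(st[i],"z",zz.round(4),np.round(c,1),np.round(wh,1),round(an,1))
m=roi&(z>.007)&(z<.016)|ye
p=W[m&np.isfinite(z)]; 
r=cv2.minAreaRect((p[:,:2]*1000).astype(np.float32));print("plate",r)
bl=roi&(H>95)&(H<130)&(S>120)&(z>.05);p=W[bl];print("blue",cv2.minAreaRect((p[:,:2]*1000).astype(np.float32)),np.median(p[:,2]))
re=roi&((H<8)|(H>172))&(S>150);p=W[re];print("red",np.median(p,0),p.max(0),p.min(0))
E
```

```text
plate z 0.011233930333889364 table z -0.0009199990832274296
[276  82  21  22 261] z 0.0555 [ 579.2 -250.9] [13.9 23.9] 73.5
[198  91  71  94 920] z 0.0199 [ 500.6 -209.1] [ 11.6 148.8] 74.1
[303 104  23  22 313] z 0.0554 [ 567.3 -293.1] [14.1 24. ] 72.6
[248 129  72  90 897] z 0.02 [ 478.1 -288.5] [ 12.7 148.5] 74.4
plate ((518.3345947265625, -256.78411865234375), (110.11026763916016, 230.23721313476562), 74.32688903808594)
blue ((601.69482421875, -280.2668762207031), (68.83614349365234, 35.336368560791016), 74.1274185180664) 0.059127066122853233
red [ 0.54682934 -0.263909    0.04997307] [ 0.55235051 -0.25578662  0.05295237] [ 0.54066648 -0.27307211  0.04584881]
```

The bed fit is consistent: plate, rails and stops all give origin ≈ (0.5135,-0.2554) and yaw ≈ -15.75°. Next I move over the white coil and turn the tool yaw to about 0.

Emit:
drive_tool([
  {"tx": 0.27, "ty": -0.73, "tz": 0, "ax": 0, "ay": 0, "az": 0},
  {"tx": 0.27, "ty": -0.73, "tz": 0, "ax": 0, "ay": 0, "az": 0},
  {"tx": 0.27, "ty": -0.73, "tz": 0, "ax": 0, "ay": 0, "az": 0},
  {"tx": 0.27, "ty": -0.73, "tz": 0, "ax": 0, "ay": 0, "az": 0},
  {"tx": 0.27, "ty": -0.73, "tz": 0, "ax": 0, "ay": 0, "az": 0},
  {"tx": 0.27, "ty": -0.73, "tz": 0, "ax": 0, "ay": 0, "az": 0},
  {"tx": 0.27, "ty": -0.73, "tz": 0, "ax": 0, "ay": 0, "az": 0},
  {"tx": 0.27, "ty": -0.73, "tz": 0, "ax": 0, "ay": 0, "az": 0},
  {"tx": 0.27, "ty": -0.73, "tz": 0, "ax": 0, "ay": 0, "az": 0},
  {"tx": 0.27, "ty": -0.73, "tz": 0, "ax": 0, "ay": 0, "az": 0},
  {"tx": 0.27, "ty": -0.73, "tz": 0, "ax": 0, "ay": 0, "az": 0},
  {"tx": 0.27, "ty": -0.73, "tz": 0, "ax": 0, "ay": 0, "az": 0},
  {"tx": 0.27, "ty": -0.73, "tz": 0, "ax": 0, "ay": 0, "az": 1},
  {"tx": 0, "ty": 0, "tz": 0, "ax": 0, "ay": 0, "az": 1},
  {"tx": 0, "ty": 0, "tz": 0, "ax": 0, "ay": 0, "az": 1},
  {"tx": 0, "ty": 0, "tz": 0, "ax": 0, "ay": 0, "az": 1},
  {"tx": 0, "ty": 0, "tz": 0, "ax": 0, "ay": 0, "az": 1},
  {"tx": 0, "ty": 0, "tz": 0, "ax": 0, "ay": 0, "az": 0},
])

```text
time_s: 5.48
eef_pos: [0.5021, 0.2562, 0.3005]
eef_rot: [3.141, 0.0, -0.0]
ft_force: [-0.6, 0.4, 0.4]
finger_gap: 0.0878
grip_force: 0.0
```

```bash
python3 - <<'E'
from h import *
a,W,T,K=cloud("wrist"); np.savez("coil.npz",a=a,W=W,T=T,K=K); save(a,"w3.png"); s=monitor.sense(); print(s["eef_pos"],s["eef_rot"],s["time_s"])
for d in nets.place_of("coil_mid","wrist")[:4]:
      x,y=d["xy"];print(d["score"],x,y,W[int(np.clip(y,0,383)),int(np.clip(x,0,511))])
E
```

```text
[0.5019746  0.25641248 0.30047562] [ 3.14103960e+00  2.15280427e-03 -1.74574505e-04] 5.525
0.96 277.9 233.3 [0.40086368 0.23213776 0.06746706]
0.77 220.1 60.7 [0.60731682 0.29822682 0.06670978]
0.61 247.4 149.6 [0.50798202 0.26911436 0.06783415]
```

View pics/w3.png

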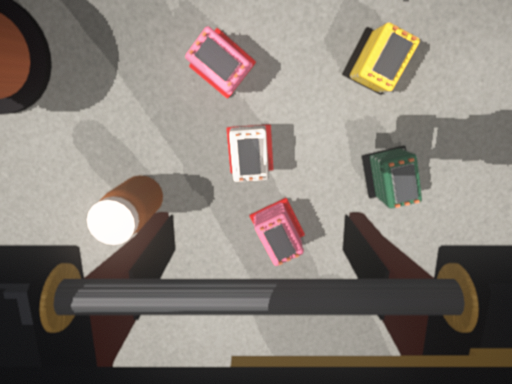

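The white coil on its red base is at (249,153), between pink coils at (220,61) and (278,233), with its long side nearly along tool x. I fit its pose next.

```bash
python3 - <<'E'
from h import *
d=np.load("coil.npz");a,W=d["a"],d["W"];z=W[...,2]
roi=np.zeros(z.shape,bool);roi[115:195,215:282]=1
f=lambda m:cv2.minAreaRect((W[m][:,:2]*1000).astype(np.float32))
print("top white+core",f(roi&(z>.054)),"core",f(roi&(z>.0645)),np.nanmedian(z[roi&(z>.0645)]))
hsv=cv2.cvtColor(a,cv2.COLOR_RGB2HSV)
red=roi&((hsv[...,0]<8)|(hsv[...,0]>172))&(hsv[...,1]>130)&(z<.02)&(z>.003);print("red",red.sum(),f(red),np.percentile(W[red],[2,98],axis=0))
for y in (135,150,165,175):
  m=np.zeros_like(roi);m[y,215:282]=1;p=W[m&(z>.054)];print(y,p[:,0].mean().round(4),p[:,1].min().round(4),p[:,1].max().round(4))
E
```

```text
top white+core ((497.8264465332031, 267.3485412597656), (64.23690795898438, 43.902130126953125), 3.877448081970215) core ((498.19610595703125, 267.1158447265625), (56.524166107177734, 28.111032485961914), 4.026943683624268) 0.06706434658432026
red 263 ((498.5516662597656, 267.3974914550781), (62.19795227050781, 59.20663833618164), 4.078648567199707) [[0.47009101 0.23684886 0.00524764]
 [0.52925536 0.29788632 0.00884262]]
135 0.5236 0.2477 0.2911
150 0.5061 0.2464 0.2889
165 0.4878 0.2451 0.2882
175 0.4749 0.2437 0.287
```

Emit:
drive_tool([
  {"tx": -0.08, "ty": -0.22, "tz": 0.4, "ax": 0, "ay": 0, "az": 0},
  {"tx": 0, "ty": 0, "tz": 0.6, "ax": 0, "ay": 0, "az": -0.97},
  {"tx": 0, "ty": 0, "tz": 0.7, "ax": 0, "ay": 0, "az": 0},
  {"tx": 0, "ty": 0, "tz": 0.7, "ax": 0, "ay": 0, "az": 0},
  {"tx": 0, "ty": 0, "tz": 0.7, "ax": 0, "ay": 0, "az": 0},
  {"tx": 0, "ty": 0, "tz": 0.7, "ax": 0, "ay": 0, "az": 0},
  {"tx": 0, "ty": 0, "tz": 0.6, "ax": 0, "ay": 0, "az": 0},
  {"tx": 0, "ty": 0, "tz": 0.4, "ax": 0, "ay": 0, "az": 0},
  {"tx": 0, "ty": 0, "tz": 0.4, "ax": 0, "ay": 0, "az": 0},
  {"tx": 0, "ty": 0, "tz": 0.2, "ax": 0, "ay": 0, "az": 0},
  {"tx": 0, "ty": 0, "tz": 0.2, "ax": 0, "ay": 0, "az": 0},
  {"tx": 0, "ty": 0, "tz": 0, "ax": 0, "ay": 0, "az": 0},
])

```text
time_s: 7.08
eef_pos: [0.4974, 0.2684, 0.0203]
eef_rot: [3.139, 0.109, -0.001]
ft_force: [-0.6, -0.6, 0.7]
finger_gap: 0.0879
grip_force: 0.0
```

Emit:
drive_tool([
  {"tx": 0, "ty": 0, "tz": 0, "ax": 0, "ay": 0, "az": 0},
  {"tx": 0, "ty": 0, "tz": 0, "ax": 0, "ay": 0, "az": 0},
  {"tx": 0, "ty": 0, "tz": 0, "ax": 0, "ay": 0, "az": 0},
  {"tx": 0, "ty": 0, "tz": 0, "ax": 0, "ay": 0, "az": 0},
  {"tx": 0, "ty": 0, "tz": 0, "ax": 0, "ay": 0, "az": 0},
  {"tx": 0, "ty": 0, "tz": 0, "ax": 0, "ay": 0, "az": 0},
  {"tx": 0, "ty": 0, "tz": 0, "ax": 0, "ay": 0, "az": 0},
  {"tx": 0, "ty": 0, "tz": 0, "ax": 0, "ay": 0, "az": 0},
], gripper=0)

```text
time_s: 8.07
eef_pos: [0.4976, 0.2683, 0.0207]
eef_rot: [3.139, 0.109, 0.0]
ft_force: [-0.4, -1.6, 2.2]
finger_gap: 0.0437
grip_force: 30.0
```

Emit:
drive_tool([
  {"tx": 0, "ty": 0, "tz": -0.2, "ax": 0, "ay": 0, "az": 0},
  {"tx": 0, "ty": 0, "tz": -0.4, "ax": 0, "ay": 0, "az": 0},
  {"tx": 0, "ty": 0, "tz": -0.6, "ax": 0, "ay": 0, "az": 0},
  {"tx": 0, "ty": 0, "tz": -0.7, "ax": 0, "ay": 0, "az": 0},
  {"tx": 0, "ty": 0, "tz": -0.7, "ax": 0, "ay": 0, "az": 0},
  {"tx": 0, "ty": 0, "tz": -0.5, "ax": 0, "ay": 0, "az": 0},
  {"tx": 0, "ty": 0, "tz": -0.3, "ax": 0, "ay": 0, "az": 0},
  {"tx": 0, "ty": 0, "tz": 0, "ax": 0, "ay": 0, "az": 0},
])

```text
time_s: 9.07
eef_pos: [0.4979, 0.2689, 0.1919]
eef_rot: [-3.139, -0.109, -0.003]
ft_force: [0.3, 0.1, -3.9]
finger_gap: 0.0439
grip_force: 30.0
```

Emit:
drive_tool([
  {"tx": -0.05, "ty": 0.4, "tz": 0, "ax": 0, "ay": 0, "az": 0},
  {"tx": -0.08, "ty": 0.8, "tz": 0, "ax": 0, "ay": 0, "az": 0},
  {"tx": -0.08, "ty": 0.8, "tz": 0, "ax": 0, "ay": 0, "az": 0},
  {"tx": -0.08, "ty": 0.8, "tz": 0, "ax": 0, "ay": 0, "az": 0},
  {"tx": -0.08, "ty": 0.8, "tz": 0, "ax": 0, "ay": 0, "az": 0},
  {"tx": -0.08, "ty": 0.8, "tz": 0, "ax": 0, "ay": 0, "az": 0},
  {"tx": -0.08, "ty": 0.8, "tz": 0, "ax": 0, "ay": 0, "az": 0},
  {"tx": -0.08, "ty": 0.8, "tz": 0, "ax": 0, "ay": 0, "az": 0},
  {"tx": -0.08, "ty": 0.8, "tz": 0, "ax": 0, "ay": 0, "az": 0},
  {"tx": -0.08, "ty": 0.8, "tz": 0, "ax": 0, "ay": 0, "az": 0},
  {"tx": -0.08, "ty": 0.8, "tz": 0, "ax": 0, "ay": 0, "az": 0},
  {"tx": -0.08, "ty": 0.8, "tz": 0, "ax": 0, "ay": 0, "az": 0},
  {"tx": -0.08, "ty": 0.7, "tz": 0, "ax": 0, "ay": 0, "az": 0},
  {"tx": -0.06, "ty": 0.34, "tz": 0, "ax": 0, "ay": 0, "az": 0.93},
  {"tx": 0, "ty": 0, "tz": 0, "ax": 0, "ay": 0, "az": 1},
  {"tx": 0, "ty": 0, "tz": 0, "ax": 0, "ay": 0, "az": 1},
  {"tx": 0, "ty": 0, "tz": 0, "ax": 0, "ay": 0, "az": 1},
  {"tx": 0, "ty": 0, "tz": 0, "ax": 0, "ay": 0, "az": 1},
  {"tx": 0, "ty": 0, "tz": 0, "ax": 0, "ay": 0, "az": 0},
])

```text
time_s: 11.45
eef_pos: [0.479, -0.2452, 0.19]
eef_rot: [-3.111, 0.431, 0.002]
ft_force: [0.3, -0.4, -3.6]
finger_gap: 0.0438
grip_force: 30.0
```

```bash
python3 - <<'E'
from h import *
a,W,T,K=cloud("wrist"); np.savez("c2.npz",a=a,W=W,T=T,K=K); save(a,"w4.png"); s=monitor.sense(); print(s["eef_pos"],s["eef_rot"],s["time_s"],s["grip_force"],s["ft_force"])
print("yaw",np.degrees(2*np.arctan2(s["eef_rot"][1],s["eef_rot"][0])))
E
```

```text
[ 0.47916829 -0.24531685  0.19014743] [-3.11169902e+00  4.28925491e-01  1.83220624e-03] 11.5 29.999135434627533 [ 0.56839118 -0.06311111 -3.53007712]
yaw 344.30328898837206
```

View pics/w4.png

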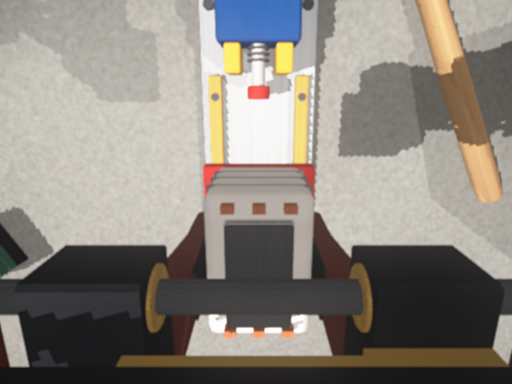

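The coil hangs in line with the channel: red base front edge (259,166), rails at (216,120) and (301,120), nose (259,92). I check the lateral offset and angle in tool axes.

```bash
python3 - <<'E'
from h import *
d=np.load("c2.npz");a,W=d["a"],d["W"]
s=monitor.sense();Rt=R.from_rotvec(s["eef_rot"]).as_matrix();L=(W-s["eef_pos"])@Rt
hsv=cv2.cvtColor(a,cv2.COLOR_RGB2HSV);H,S,V=[hsv[...,i].astype(int) for i in range(3)];z=W[...,2]
ye=(H>12)&(H<32)&(S>110)&(V>80)&(z<.07);ye[170:]=0;ye[:,:190]=0;ye[:,330:]=0
n,l,st,_=cv2.connectedComponentsWithStats(ye.astype(np.uint8))
for i in range(1,n):
    if st[i,4]<80: continue
    p=L[(l==i)];zz=np.percentile(p[:,2],20);p=p[abs(p[:,2]-zz)<.004]
    k=np.polyfit(p[:,0],p[:,1],1);print(st[i],"z",zz.round(4),"x",p[:,0].min().round(4),p[:,0].max().round(4),"y",np.percentile(p[:,1],[1,50,99]).round(4),"deg",np.degrees(np.arctan(k[0])).round(2))
red=((H<8)|(H>172))&(S>120)&(z>.1);red[:155]=0;red[200:]=0
p=L[red];print("coil base: z",np.median(p[:,2]),"x",p[:,0].max(),"y",np.percentile(p[:,1],[0,1,50,99,100]).round(4))
m=(z>.19)&(abs(L[...,1])<.03)&(L[...,2]<-.03)&(L[...,0]>.015)
m[:190]=0;m[275:]=0;p=L[m];print("white top y",np.percentile(p[:,1],[1,99]),"x",p[:,0].max(),np.median(p[:,2]))
E
```

```text
[223  42  19  33 545] z 0.1344 x 0.086 0.1102 y [-0.0281 -0.0214 -0.0149] deg -2.14
[275  42  19  33 571] z 0.1344 x 0.0859 0.1103 y [0.0151 0.0217 0.0286] deg -0.1
[209  76  15  88 983] z 0.1704 x 0.0012 0.0853 y [-0.0464 -0.0406 -0.0351] deg 0.04
[ 293   76   16   88 1016] z 0.1703 x 0.0013 0.0852 y [0.0357 0.0415 0.0473] deg 0.04
coil base: z 0.014148809028801463 x 0.032769329669627416 y [-0.0294 -0.0293 -0.0033  0.03    0.0303]
white top y [-0.02931515  0.0293947 ] x 0.03405010636857421 -0.04356883152133403
```

The coil is centred (0.4 mm against channel 0.4 mm, angle 0) with 31 mm clearance to the nose. I lower it, softly at the end.

Emit:
drive_tool([
  {"tx": 0, "ty": 0, "tz": 0.3, "ax": 0, "ay": 0, "az": 0},
  {"tx": 0, "ty": 0, "tz": 0.5, "ax": 0, "ay": 0, "az": 0},
  {"tx": 0, "ty": 0, "tz": 0.6, "ax": 0, "ay": 0, "az": 0},
  {"tx": 0, "ty": 0, "tz": 0.6, "ax": 0, "ay": 0, "az": 0},
  {"tx": 0, "ty": 0, "tz": 0.4, "ax": 0, "ay": 0, "az": 0},
  {"tx": 0, "ty": 0, "tz": 0.3, "ax": 0, "ay": 0, "az": 0},
  {"tx": 0, "ty": 0, "tz": 0.2, "ax": 0, "ay": 0, "az": 0},
  {"tx": 0, "ty": 0, "tz": 0.1, "ax": 0, "ay": 0, "az": 0},
  {"tx": 0, "ty": 0, "tz": 0.06, "ax": 0, "ay": 0, "az": 0},
  {"tx": 0, "ty": 0, "tz": 0, "ax": 0, "ay": 0, "az": 0},
  {"tx": 0, "ty": 0, "tz": 0, "ax": 0, "ay": 0, "az": 0},
])

```text
time_s: 12.88
eef_pos: [0.48, -0.2461, 0.0381]
eef_rot: [3.112, -0.43, 0.001]
ft_force: [0.3, -0.4, -2.9]
finger_gap: 0.0441
grip_force: 30.0
```

Underside is about 5 mm above the plate (contact expected near TCP z 0.0327).

Emit:
drive_tool([
  {"tx": 0, "ty": 0, "tz": 0.04, "ax": 0, "ay": 0, "az": 0},
  {"tx": 0, "ty": 0, "tz": 0.03, "ax": 0, "ay": 0, "az": 0},
  {"tx": 0, "ty": 0, "tz": 0.02, "ax": 0, "ay": 0, "az": 0},
  {"tx": 0, "ty": 0, "tz": 0.02, "ax": 0, "ay": 0, "az": 0},
  {"tx": 0, "ty": 0, "tz": 0, "ax": 0, "ay": 0, "az": 0},
  {"tx": 0, "ty": 0, "tz": 0, "ax": 0, "ay": 0, "az": 0},
])

```text
time_s: 13.62
eef_pos: [0.48, -0.2461, 0.0327]
eef_rot: [3.112, -0.43, 0.001]
ft_force: [-1.7, 0.6, 5.1]
finger_gap: 0.0435
grip_force: 30.0
```

It's on the plate with the upward load at about +5 N. I hold briefly, then slide 44 mm along the rails (nose contact at ~31 mm).

Emit:
drive_tool([
  {"tx": 0, "ty": 0, "tz": 0, "ax": 0, "ay": 0, "az": 0},
  {"tx": 0, "ty": 0, "tz": 0, "ax": 0, "ay": 0, "az": 0},
  {"tx": 0.1, "ty": 0, "tz": 0, "ax": 0, "ay": 0, "az": 0},
  {"tx": 0.1, "ty": 0, "tz": 0, "ax": 0, "ay": 0, "az": 0},
  {"tx": 0.1, "ty": 0, "tz": 0, "ax": 0, "ay": 0, "az": 0},
  {"tx": 0.1, "ty": 0, "tz": 0, "ax": 0, "ay": 0, "az": 0},
  {"tx": 0.1, "ty": 0, "tz": 0, "ax": 0, "ay": 0, "az": 0},
  {"tx": 0.08, "ty": 0, "tz": 0, "ax": 0, "ay": 0, "az": 0},
  {"tx": 0.06, "ty": 0, "tz": 0, "ax": 0, "ay": 0, "az": 0},
  {"tx": 0.06, "ty": 0, "tz": 0, "ax": 0, "ay": 0, "az": 0},
  {"tx": 0.06, "ty": 0, "tz": 0, "ax": 0, "ay": 0, "az": 0},
  {"tx": 0.06, "ty": 0, "tz": 0, "ax": 0, "ay": 0, "az": 0},
  {"tx": 0.06, "ty": 0, "tz": 0, "ax": 0, "ay": 0, "az": 0},
  {"tx": 0, "ty": 0, "tz": 0, "ax": 0, "ay": 0, "az": 0},
  {"tx": 0, "ty": 0, "tz": 0, "ax": 0, "ay": 0, "az": 0},
])

```text
time_s: 15.5
eef_pos: [0.5201, -0.2576, 0.0328]
eef_rot: [-3.112, 0.431, 0.006]
ft_force: [-9.2, 3.4, 13.1]
finger_gap: 0.0438
grip_force: 30.0
```

```bash
python3 - <<'E'
from h import *
s=monitor.sense();p=s["eef_pos"];ex=np.array([.9625,-.2714]);ey=np.array([.2714,.9625]);q=p[:2]-[.5135,-.2554]
print("bed x,y",q@ex,q@ey,"F along",s["ft_force"][:2]@ex,s["ft_force"],s["moment"])
E
```

```text
bed x,y 0.006912692493329147 -0.0002850442569162548 F along -9.80912829882113 [-9.2419431   3.36683149 13.06711828] [0.69803899 1.66675863 0.07604483]
```

Emit:
drive_tool([
  {"tx": 0.04, "ty": 0, "tz": -0.005, "ax": 0, "ay": 0, "az": 0},
  {"tx": 0.04, "ty": 0, "tz": -0.005, "ax": 0, "ay": 0, "az": 0},
  {"tx": 0.04, "ty": 0, "tz": 0, "ax": 0, "ay": 0, "az": 0},
  {"tx": 0.04, "ty": 0, "tz": 0, "ax": 0, "ay": 0, "az": 0},
  {"tx": 0.02, "ty": 0, "tz": 0, "ax": 0, "ay": 0, "az": 0},
  {"tx": 0, "ty": 0, "tz": 0, "ax": 0, "ay": 0, "az": 0},
  {"tx": 0, "ty": 0, "tz": 0, "ax": 0, "ay": 0, "az": 0},
])

```text
time_s: 16.38
eef_pos: [0.5272, -0.2595, 0.0329]
eef_rot: [-3.111, 0.431, 0.011]
ft_force: [-11.9, 3.7, 15.3]
finger_gap: 0.0439
grip_force: 30.0
```

```bash
cat > q.py <<'E'
from h import *
s=monitor.sense();p=s["eef_pos"];ex=np.array([.9625,-.2714]);ey=np.array([.2714,.9625]);q=p[:2]-[.5135,-.2554]
print("bed x,y",q@ex,q@ey,"F along",s["ft_force"][:2]@ex,s["ft_force"],s["moment"])
E
python3 q.py
```

```text
bed x,y 0.014323100515554939 -0.00024876360884540345 F along -12.474473746728634 [-11.9279159    3.66195538  15.26908632] [0.92900273 2.28912804 0.07459242]
```

Emit:
drive_tool([
  {"tx": 0.02, "ty": 0, "tz": -0.005, "ax": 0, "ay": 0, "az": 0},
  {"tx": 0.02, "ty": 0, "tz": 0, "ax": 0, "ay": 0, "az": 0},
  {"tx": 0.02, "ty": 0, "tz": 0, "ax": 0, "ay": 0, "az": 0},
  {"tx": 0.02, "ty": 0, "tz": 0, "ax": 0, "ay": 0, "az": 0},
  {"tx": 0, "ty": 0, "tz": 0, "ax": 0, "ay": 0, "az": 0},
  {"tx": 0, "ty": 0, "tz": 0, "ax": 0, "ay": 0, "az": 0},
])

```text
time_s: 17.12
eef_pos: [0.5304, -0.2604, 0.0329]
eef_rot: [-3.111, 0.431, 0.013]
ft_force: [-13.6, 5.2, 15.6]
finger_gap: 0.0439
grip_force: 30.0
```

```bash
python3 q.py
```

```text
bed x,y 0.01766695035620279 -0.00023891550787382763 F along -14.45177324864433 [-13.55722887   5.16927216  15.58255141] [0.97323225 2.5327417  0.09373943]
```

Emit:
drive_tool([
  {"tx": 0.02, "ty": 0, "tz": 0, "ax": 0, "ay": 0, "az": 0},
  {"tx": 0.02, "ty": 0, "tz": 0, "ax": 0, "ay": 0, "az": 0},
  {"tx": 0, "ty": 0, "tz": 0, "ax": 0, "ay": 0, "az": 0},
  {"tx": 0, "ty": 0, "tz": 0, "ax": 0, "ay": 0, "az": 0},
])

```text
time_s: 17.62
eef_pos: [0.5309, -0.2606, 0.0327]
eef_rot: [-3.111, 0.431, 0.017]
ft_force: [-17.8, 5.3, 18.4]
finger_gap: 0.0437
grip_force: 30.0
```

```bash
python3 - <<'E'
exec(open("q.py").read())
a,W,T,K=cloud("wrist"); np.savez("c3.npz",a=a,W=W); save(a[:300],"w5.png")
E
```

```text
bed x,y 0.018154606165363896 -0.0002680391570392806 F along -18.536617301681442 [-17.75532955   5.33202878  18.43695708] [1.29723677 3.24355912 0.08926305]
```

View pics/w5.png

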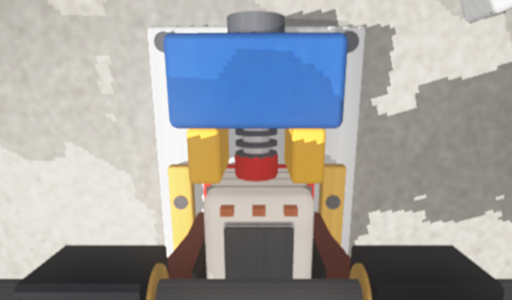

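The coil's front end is at the yellow stops, whose faces sit level with the nose at row ~182; force jumped while travel stopped. I add a little more push and ease the downward load.

Emit:
drive_tool([
  {"tx": 0.02, "ty": 0, "tz": -0.01, "ax": 0, "ay": 0, "az": 0},
  {"tx": 0.01, "ty": 0, "tz": -0.01, "ax": 0, "ay": 0, "az": 0},
  {"tx": 0, "ty": 0, "tz": 0, "ax": 0, "ay": 0, "az": 0},
  {"tx": 0, "ty": 0, "tz": 0, "ax": 0, "ay": 0, "az": 0},
  {"tx": 0, "ty": 0, "tz": 0, "ax": 0, "ay": 0, "az": 0},
])

```text
time_s: 18.3
eef_pos: [0.531, -0.2606, 0.0327]
eef_rot: [-3.11, 0.431, 0.021]
ft_force: [-18.9, 6.8, 13.5]
finger_gap: 0.0438
grip_force: 30.0
```

```bash
python3 - <<'E'
exec(open("q.py").read())
a,W,T,K=cloud("wrist")
Rt=R.from_rotvec(s["eef_rot"]).as_matrix()
m=(W[...,2]>.066)&(W[...,2]<.09); m[:185]=0;m[280:]=0;m[:,:200]=0;m[:,320:]=0
p=W[m]; X=(p[:,:2]-[.5135,-.2554])@ex; Y=(p[:,:2]-[.5135,-.2554])@ey
t=abs(p[:,2]-.0715)<.004
print("top front x",np.percentile(X,[95,99,100]),"y range",np.percentile(Y,[1,99]), "z",np.median(p[:,2]))
A=np.c_[X,Y,np.ones(len(X))];u=p[:,2]<.075;print(u.sum(),np.linalg.lstsq(A[u],p[u,2],rcond=None)[0])
E
```

```text
bed x,y 0.018298022683535548 -0.000260282793946359 F along -20.032567779794842 [-18.90237529   6.7760927   13.51362204] [1.2598151  3.33410901 0.05626646]
top front x [0.04939135 0.05031476 0.05081962] y range [-0.02278104  0.0213372 ] z 0.07205659700025267
5423 [-0.02783755  0.00049559  0.07167582]
```

Emit:
drive_tool([
  {"tx": 0, "ty": 0, "tz": 0, "ax": 0, "ay": 0, "az": 0},
  {"tx": 0, "ty": 0, "tz": 0, "ax": 0, "ay": 0, "az": 0},
  {"tx": 0, "ty": 0, "tz": 0, "ax": 0, "ay": 0, "az": 0},
  {"tx": 0, "ty": 0, "tz": 0, "ax": 0, "ay": 0, "az": 0},
  {"tx": 0, "ty": 0, "tz": 0, "ax": 0, "ay": 0, "az": 0},
  {"tx": 0, "ty": 0, "tz": 0, "ax": 0, "ay": 0, "az": 0},
  {"tx": 0, "ty": 0, "tz": 0, "ax": 0, "ay": 0, "az": 0},
  {"tx": 0, "ty": 0, "tz": 0, "ax": 0, "ay": 0, "az": 0},
])

```text
time_s: 19.35
eef_pos: [0.531, -0.2606, 0.0327]
eef_rot: [-3.11, 0.431, 0.021]
ft_force: [-17.2, 6.0, 13.1]
finger_gap: 0.044
grip_force: 30.0
```

```bash
python3 - <<'E'
exec(open("q.py").read())
if s["ft_force"][:2]@ex<-17 and abs(q@ex-.0183)<.0006: print(ticket.finish_job())
E
```

```text
bed x,y 0.018314010527625442 -0.00028685794459346357 F along -18.20423079787824 [-17.22181392   5.99939168  13.0970928 ] [1.23757109 3.37336464 0.03524207]
the job is handed in; nothing more can be done
None
```

The white coil is in the bed, held in the fingers at 30 N grip and pressed against the yellow stops with about 18 N total push (I estimate 6–8 N of it on the stops); the job was handed in at about 19 s, and no verdict came back.

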